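# Pull the short filter cassette and show it to the inspection camera

### The arm

A 6-joint arm with a two-finger parallel gripper is mounted at the origin on a cart in front of the work surface, level with it; the furniture and walls round the work are solid. World frame = base frame: x ahead of the robot, y to its left, z up, the work surface at z = 0. Lengths are in m, angles in degrees, forces in N, time in s.
With the tool pointing down it reaches from about 0.375 to 0.9 m from the base axis. Payload 3.1 kg.
Tool frame: the origin (TCP) lies at the very end of the fingers, on their centre line; the grasp point (between the pads) lies 19 mm behind it; z points along the fingers, y is the direction in which the jaws open and shut (so a half turn about z gives the same grasp; the last joint's range is limited). The gripper opens to 87 mm and grips with 3 to 60 N. Pads are 19 mm wide; open, the fingers measure 117 mm over their backs; the gripper's body (75 mm by 190 mm) begins 51 mm behind the grasp point.
Start: joints at [62.997, 30.224, 82.088, -0, 67.689, -10.227], TCP at [0.18, 0.598, 0.223] pointing down, gripper open.
Joint ranges: [-176.69, 176.69], [-43.24, 126.21], [12.49, 139.97], [-82, 262], [0, 151.66], [-163.58, 163.58]. Speed limits (degrees/s): [159.86, 159.86, 180, 180, 180, 180].

### API

Orientations are given as a 3x3 rotation matrix whose columns are the frame's x, y, z axes.
In Python, from rig import read_state, capture, hand_in gives the robot as it stands. The module is installed in compiled form; this text tells all that it offers.
- The arm moves only by the tool send_rows, never from a script. Its argument "moves" is one flat list of numbers, 7 for each row, row after row: the turn, a rotation vector about the world's x, y, z in degrees, then the shift along the world's x, y, z in cm, then the gripper's target within -1 to 1 (fully open at 1, half-way at 0, shut at -1). In form: [rx, ry, rz, tx, ty, tz, hand, rx, ry, rz, tx, ty, tz, hand, ...]. A call has 1 to 20 rows; each row shifts and turns the commanded pose from where the row before left it; what a row does not reach is not made up. A row lasts 1/10 s, in which the tool goes at most 50 mm and 8.59 degrees, less where a joint would pass 70% of its speed; a pose out of reach is approached as far as the arm can. A call with a gripper value outside its range is refused whole. The fingers move at their own pace and stop on an object; the grip force is fixed at half the most. Time passes only in rows, so rows that do not move let the fingers close. It gives the time, the measured TCP pose, the force and the opening at its end, in the units of the state.
- read_state(): the state, without advancing time (a new reading comes with each control period).
- capture(name): name is "scene" or "top" or "wrist"; returns a dict with "pixels" (384x512x3 uint8, red, green, blue), "vertical_fov" (degrees; the focal length in pixels is half the picture's height over the tangent of half this angle, whatever the lens; pixels are square), "cx", "cy" (the principal point, pixels), "rvec" (rotation vector, rad) and "tvec" (3), from world to camera coordinates, as OpenCV has them. Camera axes: x right, y down, z forward; pixel columns grow to the right and rows downward; lengths in m; the calibration is good to about 2 mm. The wrist camera is an equidistant fisheye: a pixel r from the principal point sees the ray r / f radians off the axis. A picture is of the moment at which its call begins. There is no depth.
- hand_in(): hands the job in, once; it reports no verdict.
The state is a dict: "time_s": time; "joint_positions": joint angles; "qvel": joint speeds; "tau": joint torques, N m; "position": TCP position; "tcp_rot": TCP orientation; "force": force on the tool from outside, world axes, zero at the start; "moment": the same for the moment, N m; "opening": opening from 0.0 (shut) to 1.0 (fully open).
Only numpy, scipy, OpenCV 4.12 (cv2) and the standard library are available. Lean on these libraries where they do the work, as an engineer would, in place of code of your own. Each camera call takes 0.05 s, during which the arm holds its last target.

### The job

One of the three filter cassettes hidden in the grey filter box is a wrong, short one. Swing up the box's cover flap by its black knob or front lip until it stands upright or leans back, draw out the short cassette, leave the two full-height ones seated in their slots, and hold the short one up in front of the inspection camera: upright, its flat pleated face square to the lens, centred on the lens and about 7 cm in front of it. Finish while still holding it there in the gripper, touching nothing else with it, and leave the small things lying on the bench where they are.

Things in the scene. Friction and masses are not known exactly. Their poses are not given: they have to be found in the camera images.
- filter_box: open-topped grey filter box, fixed to the bench, 130 (its x) x 190 (its y) x 84 mm high, walls 5 mm, air slots on the front (-x) face; origin under its centre on the bench, z up. Inner floor 10 mm up. Three slots at x = -12 mm, y = -48, 0 and +48 mm hold one upright cassette each, about 1.5 mm play a side, between comb rails whose tops are 30 mm above the bench; rails cover only the outer 8 mm of the cassettes' ends. Closed by the cover flap
- cover_flap (a joint): hinge of the cover flap, rad: 0 shut (starts 0 to 0.1), grows as the front edge rises, stop at 1.95; past about 1.57 it leans back. Stiff hinge: the flap (80 g) stays at any angle where it is left and needs about 1 to 2 N at the front edge to lift. The flap is a grey plate 146 x 190 x 5 mm with its hinge along the far (+x) top edge of the box; the hinge line runs along the box's y at x = +68 mm, z = 87 mm of the box; its front lip stands 16 mm out over the front wall
- flap_knob (a point): centre of the black round thumb knob on the flap: an upright disc 24 mm in diameter, 14 mm thick along the box's y, its flat sides facing +y and -y, standing near the flap's front edge on a narrow foot (16 mm), centre 130 mm in front of the hinge line and 26 mm above the middle of the flap plate (when shut: x = -62, z = 113 mm of the box). Pinched on its flat sides it can turn between the finger pads as the flap rises. Axes turn with the flap
- flap_hinge (a point): middle of the flap's hinge line; y lies along the hinge
- short_cassette: the short white filter cassette (40 g, loose), to be drawn out: frame 48 (its x) x 8 (its y) x 32 mm high with pleated paper in the two flat faces (normal = y), and on top in the middle a ribbed grip tab 22 (x) x 12 (y) x 18 mm high, so 50 mm in all; origin in the middle of its underside, z up. Starts in any one of the three slots, its underside 10 mm above the bench, its top 18 mm lower than the others
- short_middle (a point): middle of the short cassette's pleated frame, 16 mm above its underside; its axes are the cassette's
- full_cassette_a: full-height cassette, must stay seated: same as the short one but the frame is 50 mm high, 68 mm in all; origin in the middle of its underside
- full_cassette_b: the other full-height cassette, must stay seated; like full_cassette_a
- inspection_camera: fixed inspection camera on a stand, grey head 52 x 54 x 46 mm, its top 143 mm up (post to 150 mm), on a dark base plate 80 x 70 x 10 mm; origin on the bench under the front part of the stand (the plate spans x = -15 to +65 mm of it); it looks along its own -x
- lens (a point): middle of the front of the camera's black lens (38 mm in diameter), 12 mm in front of the camera's origin and 120 mm above the bench; looks along its -x
- viewing_point (a point): the point 70 mm in front of the lens on its axis, 120 mm above the bench, where the middle of the short cassette's frame belongs; axes are the camera's
- vial_0: bystander: reagent vial, 25 mm across, 48 mm high, origin under its centre
- vial_1: bystander: another such vial
- lab_timer: bystander: flat white timer 64 x 64 x 18 mm, origin under its centre
- cup_lid: bystander: round white lid 64 mm across, 10 mm high, origin under its centre
- tweezers: bystander: steel tweezers 122 mm long lying flat, origin under the centre
- marker_pen: bystander: marker pen 122 mm long, 11 mm thick, origin under the centre
Mind the look-alikes: they are no part of the job. Leave any orange look-alike of the inspection_camera alone.

How it is judged:
By the outcome, as a careful person would: the job done as asked, in the order asked, and still so for the second after the job is handed in, while the arm keeps its last pose, push and grip.
It also fails if it takes over 51 s, if anything falls off the work surface, if the arm or the gripper's body presses on something with over 40 N, if the wrist force passes 120 N, or if a joint passes its speed limit or range.

## Working session

There is one attempt and no reset: what is moved stays moved. The work goes in short steps, Python scripts to look and compute and a tool call to move; the robot and the scene stay as the last step left them, time stands still between calls to the robot, and variables do not carry over. Pictures are saved under pics/ and viewed, and the job is handed in when it is done.

Besides the shell and the picture viewer there is one more tool, called after "Emit:" in YAML: its name, and indented under it one key for each argument. send_rows: Moves the arm, as the interface text tells. Its arguments: {"type":"object","properties":{"moves":{"type":"array","items":{"type":"number"}}},"required":["moves"]}

```bash
mkdir -p pics
cat > h.py <<'E'
import numpy as np, cv2
from rig import read_state, capture
def cap(n,fn):
    c=capture(n); cv2.imwrite('pics/%s.png'%fn,c['pixels'][:,:,::-1]); np.save('pics/%s.npy'%fn,c,allow_pickle=True); return c
def load(fn): return np.load('pics/%s.npy'%fn,allow_pickle=True).item()
def ray(c,u,v,fish=False):
    H=c['pixels'].shape[0]; f=H/2/np.tan(np.radians(c['vertical_fov'])/2)
    x=np.array([u-c['cx'],v-c['cy']],float)
    if fish:
        r=np.hypot(*x); th=r/f; d=np.array([*(x/max(r,1e-9)*np.sin(th)),np.cos(th)])
    else: d=np.array([*(x/f),1]); d/=np.linalg.norm(d)
    R=cv2.Rodrigues(np.array(c['rvec'],float))[0]; t=np.array(c['tvec'],float).ravel()
    return -R.T@t, R.T@d
def atz(c,u,v,z,fish=False):
    o,d=ray(c,u,v,fish); return o+d*(z-o[2])/d[2]
def tri(*rs):
    A=np.zeros((3,3));b=np.zeros(3)
    for o,d in rs:
        P=np.eye(3)-np.outer(d,d);A+=P;b+=P@o
    p=np.linalg.solve(A,b); return p,[np.linalg.norm((np.eye(3)-np.outer(d,d))@(p-o))*1000 for o,d in rs]
def proj(c,p,fish=False):
    H=c['pixels'].shape[0]; f=H/2/np.tan(np.radians(c['vertical_fov'])/2)
    R=cv2.Rodrigues(np.array(c['rvec'],float))[0]; q=R@np.array(p)+np.array(c['tvec'],float).ravel()
    if fish:
        r=np.hypot(q[0],q[1]); th=np.arctan2(r,q[2]); return np.array([c['cx'],c['cy']])+q[:2]/r*th*f
    return np.array([c['cx'],c['cy']])+q[:2]/q[2]*f
def crop(fn,x0,y0,x1,y1,s,out):
    im=cv2.imread('pics/%s.png'%fn)[y0:y1,x0:x1]; cv2.imwrite('pics/%s.png'%out,cv2.resize(im,None,fx=s,fy=s,interpolation=cv2.INTER_CUBIC))
E
python3 - <<'E'
from h import *
for n in ('scene','top','wrist'):
    c=cap(n,n+'0'); print(n,c['vertical_fov'],c['cx'],c['cy'],ray(c,c['cx'],c['cy'],n=='wrist'))
print(read_state())
E
```

```text
scene 56.41853148279594 251.5250088163409 192.93512969661228 (array([ 0.0529312 , -0.56721158,  0.57053964]), array([ 0.52140337,  0.6668215 , -0.53243555]))
top 51.76913013582425 259.996902081754 194.05110162413777 (array([0.30913455, 0.01002117, 1.08996054]), array([ 0.22298291,  0.00676897, -0.97479885]))
wrist 65.70646984690485 258.2320264435348 190.2481584263953 (array([0.114457  , 0.6172638 , 0.38355429]), array([ 0.24276594, -0.07443407, -0.96722503]))
{'time_s': 0.15, 'joint_positions': array([ 6.29961518e+01,  3.02687382e+01,  8.21393069e+01,  6.90838384e-05,
        6.76899273e+01, -1.02246518e+01]), 'qvel': array([ 0.03821794, -0.20130296, -0.18519581,  0.07808886,  0.10146167,
       -0.01593093]), 'tau': array([ 5.50521436e-04, -4.40427375e+01, -1.76841438e+01,  6.33558724e-02,
        5.52374648e-02, -1.01153119e-04]), 'position': array([0.1801115 , 0.59789708, 0.22177611]), 'tcp_rot': array([[-9.57424129e-01,  2.88683968e-01, -7.77392723e-04],
       [ 2.88684854e-01,  9.57422966e-01, -1.52300909e-03],
       [ 3.04625337e-04, -1.68258716e-03, -9.99998538e-01]]), 'force': array([ 0.13528606, -0.39788651, -0.6556528 ]), 'moment': array([-0.01153133,  0.0050195 ,  0.01856648]), 'opening': 0.998782122993071}
```

```bash
sleep 1
```

```text
(no output)
```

View pics/scene0.png

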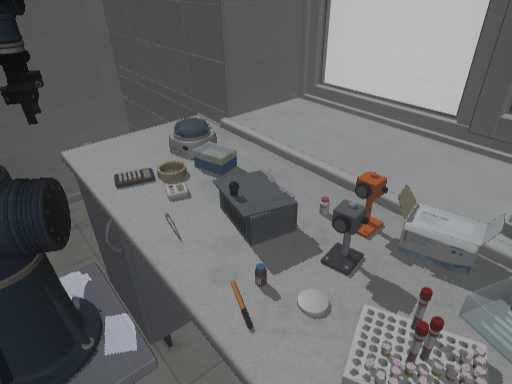

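View pics/top0.png

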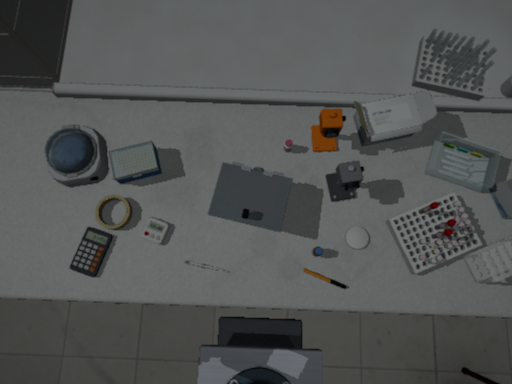

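View pics/wrist0.png

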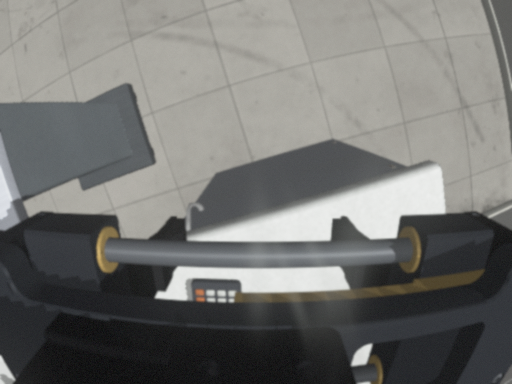

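Run:
```python
from h import *
crop('scene0',200,165,320,250,6,'c1');crop('scene0',300,165,400,280,5,'c2');crop('top0',195,150,325,240,6,'c3');crop('top0',300,100,380,210,5,'c4')
```

```text
(no output)
```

View pics/c1.png

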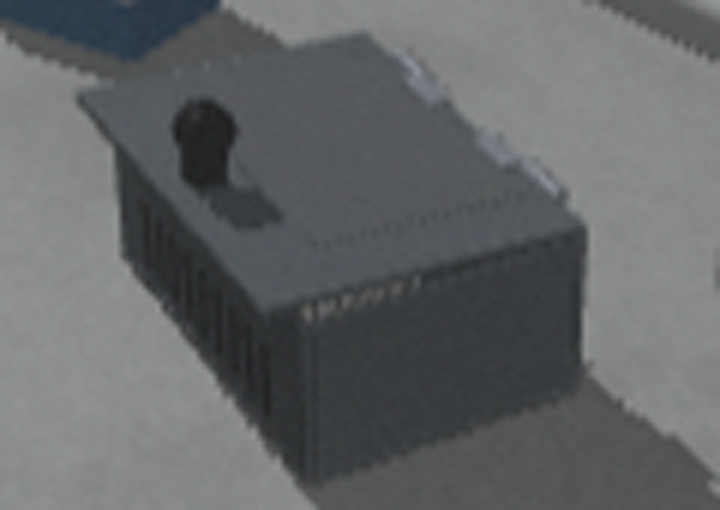

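View pics/c2.png

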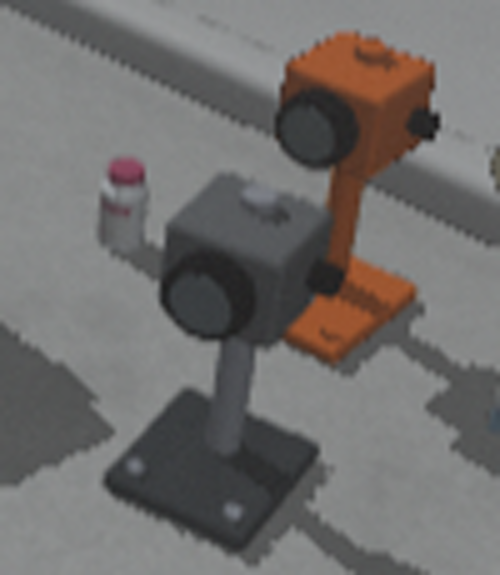

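View pics/c3.png

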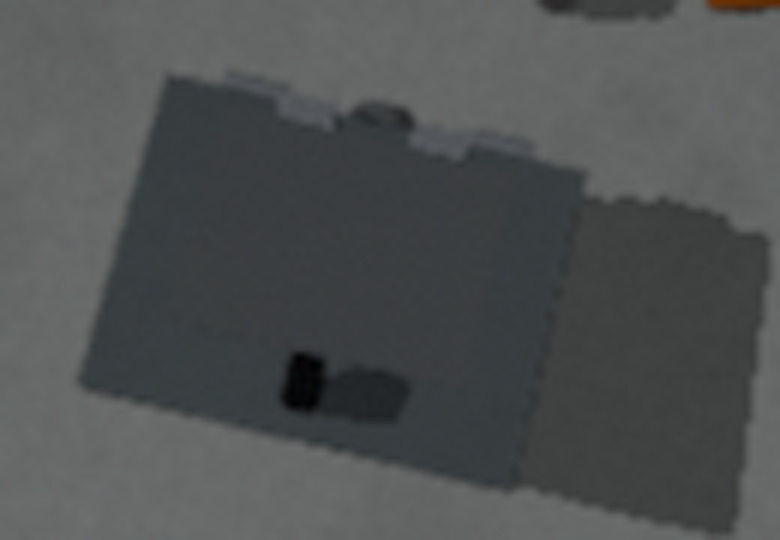

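View pics/c4.png

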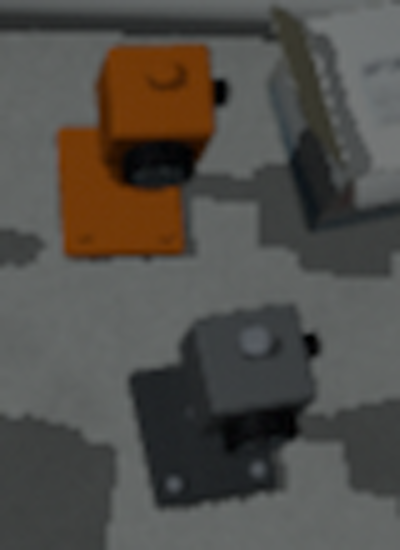

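```bash
cat > m1.py <<'E'
from h import *
s=load('scene0');t=load('top0')
def S(c,x0,y0,k,x,y): return ray(c,x0+(x+.5)/k-.5,y0+(y+.5)/k-.5)
def show(n,a,b):
    p,e=tri(a,b); print(n,p.round(4),np.round(e,1)); return p
fl=show('FL',S(s,200,165,6,80,97),S(t,195,150,6,82,386))
fr=show('FR',S(s,200,165,6,262,310),S(t,195,150,6,515,490))
br=show('BR',S(s,200,165,6,585,230),S(t,195,150,6,585,173))
bl=show('BL',S(s,200,165,6,370,35),S(t,195,150,6,167,73))
show('knob',S(s,200,165,6,205,125),S(t,195,150,6,303,378))
print('lens-',[np.linalg.norm(x) for x in (fl-fr,br-bl,fl-bl,fr-br)])
for a,b in ((fl,fr),(bl,br)):
    d=a-b; print('yaw',np.degrees(np.arctan2(-d[0],d[1])))
for a,b in ((bl,fl),(br,fr)):
    d=a-b; print('yaw',np.degrees(np.arctan2(d[1],d[0])), 'pitch',np.degrees(np.arcsin(d[2]/np.linalg.norm(d))))
show('lens',S(s,300,165,5,205,298),S(t,300,100,5,262,428))
P=[atz(s,*( (np.array(q)+.5)/5-.5+[300,165]),.01) for q in ((105,478),(235,548),(318,450),(190,388))]
for p in P: print('plate s',p.round(4))
Q=[atz(t,*( (np.array(q)+.5)/5-.5+[300,100]),.01) for q in ((160,505),(283,487),(130,372))]
for p in Q: print('plate t',p.round(4))
for a,b in ((P[0],P[1]),(P[3],P[2]),(Q[0],Q[1])):
    d=a-b; print('camyaw',np.degrees(np.arctan2(-d[0],d[1])),np.linalg.norm(d))
d=P[3]-P[0];print('camyaw',np.degrees(np.arctan2(d[1],d[0])));d=P[2]-P[1];print('camyaw',np.degrees(np.arctan2(d[1],d[0])))
d=Q[2]-Q[0];print('camyaw',np.degrees(np.arctan2(d[1],d[0])))
# head top edges z .143 in top view
for q in ((183,325),(300,307),(315,400),(195,410)): print(atz(t,*((np.array(q)+.5)/5-.5+[300,100]),.143).round(4))
E
python3 m1.py
```

```text
FL [0.4809 0.1468 0.0926] [0.8 0.8]
FR [ 0.4418 -0.0379  0.0962] [0.5 0.5]
BR [ 0.5848 -0.0658  0.0836] [0. 0.]
BL [0.6252 0.1194 0.0827] [1.6 1.6]
knob [0.4824 0.052  0.1205] [0.1 0.1]
lens- [np.float64(0.1888339777819025), np.float64(0.18962446852111256), np.float64(0.14723044152739984), np.float64(0.14619576110978144)]
yaw -11.94825939937926
yaw -12.319519945721748
yaw -10.730109360193007 pitch -3.8469629869482995
yaw -11.041642980178112 pitch -4.929329343385868
lens [ 0.5627 -0.2147  0.116 ] [1.5 1.5]
plate s [ 0.5407 -0.1886  0.01  ]
plate s [ 0.5503 -0.2536  0.01  ]
plate s [ 0.6282 -0.2388  0.01  ]
plate s [ 0.6182 -0.1729  0.01  ]
plate t [ 0.5451 -0.1828  0.01  ]
plate t [ 0.558  -0.2516  0.01  ]
plate t [ 0.6215 -0.166   0.01  ]
camyaw 8.371956165873048 0.06576614416013515
camyaw 8.60382158745568 0.06667215515960552
camyaw 10.636818654508014 0.06999150004703944
camyaw 11.450032985807434
camyaw 10.786829159720847
camyaw 12.39047860928614
[ 0.6084 -0.1708  0.143 ]
[ 0.6201 -0.2294  0.143 ]
[ 0.5721 -0.236   0.143 ]
[ 0.5647 -0.1765  0.143 ]
```

Emit:
send_rows:
  moves: [0,0,0.4,1.7,-3.9,0.5,1,0,0,0.4,1.7,-3.9,0.5,1,0,0,0.4,1.7,-3.9,0.5,1,0,0,0.4,1.7,-3.9,0.5,1,0,0,0.4,1.7,-3.9,0.5,1,0,0,0.4,1.7,-3.9,0.5,1,0,0,0.4,1.7,-3.9,0.5,1,0,0,0.4,1.7,-3.9,0.5,0.2,0,0,0.4,1.7,-3.9,0.5,0.2,0,0,0.4,1.7,-3.9,0.5,0.2,0,0,0.4,1.7,-3.9,0.5,0.2,0,0,0.4,1.7,-3.9,0.5,0.2,0,0,0.4,1.7,-3.9,0.5,0.2,0,0,0.2,1.0,-2.5,0,0.2,0,0,0,0,0,0,0.2]

```text
time_s: 1.65
position: [0.4131, 0.0636, 0.2878]
tcp_rot: [[-0.979, 0.202, 0.002], [0.202, 0.979, -0.001], [-0.002, -0.001, -1.0]]
force: [0.2, 0.3, -0.2]
opening: 0.602
```

Run:
```python
from h import *
cap('wrist','wrist1'); s=read_state(); print(s['position'],s['tcp_rot'],s['opening'])
```

```text
[0.41175375 0.06520117 0.28743639] [[-9.79612663e-01  2.00895338e-01 -3.06498713e-04]
 [ 2.00895252e-01  9.79612685e-01  2.91182023e-04]
 [ 3.58747138e-04  2.23671461e-04 -9.99999911e-01]] 0.6012200601970745
```

View pics/wrist1.png

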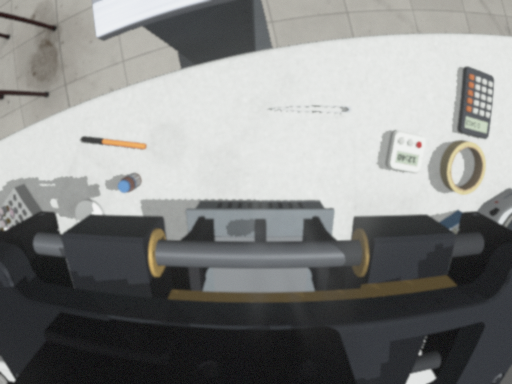

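```bash
cat > fit.py <<'E'
from h import *
from scipy.optimize import least_squares
s=load('scene0');t=load('top0')
def U(x0,y0,k,x,y): return np.array([x0+(x+.5)/k-.5,y0+(y+.5)/k-.5])
def boxw(q,P):
    c,n=np.cos(q[2]),np.sin(q[2]); return np.array([q[0]+c*P[0]-n*P[1],q[1]+n*P[0]+c*P[1],P[2]])
def flap(th,r,y,h): # r before hinge, h above plate middle
    return np.array([.068-r*np.cos(th)+h*np.sin(th),y,.087+r*np.sin(th)+h*np.cos(th)])
obs=[]
for (r,y,h),a,b in [((.146,.095,.0025),(80,97),(82,386)),((.146,-.095,.0025),(262,310),(515,490)),((0,-.095,.0025),(585,230),(585,173)),((0,.095,.0025),(370,35),(167,73))]:
    obs+=[(s,(r,y,h),U(200,165,6,*a)),(t,(r,y,h),U(195,150,6,*b))]
obs+=[(s,(.130,0,.026),U(200,165,6,205,125))]
box=[(s,(-.065,-.095,0),U(200,165,6,310,482)),(s,(.065,-.095,0),U(200,165,6,585,382)),(s,(-.065,.095,0),U(200,165,6,122,255))]
def res(q):
    r=[proj(c,boxw(q,flap(q[3],*P)))-u for c,P,u in obs]+[proj(c,boxw(q,P))-u for c,P,u in box]
    return np.concatenate(r)
if __name__=='__main__':
    o=least_squares(res,[.538,.04,-.2,.07],loss='soft_l1'); print(o.x,np.degrees(o.x[2]));print(o.fun.reshape(-1,2).round(1))
    q=o.x
    print('hinge',boxw(q,flap(0,0,0,0)))
    for th in (q[3],.3,.6,.9,1.2,1.5,1.7,1.8): print(th,boxw(q,flap(th,.130,0,.026)).round(4))
E
python3 fit.py
```

```text
[ 0.53847075  0.03910734 -0.20280004  0.03992292] -11.619586147186556
[[-0.4 -1. ]
 [-0.4 -0.7]
 [ 0.8  0.1]
 [ 0.  -0.3]
 [ 1.  -1.9]
 [ 0.9 -1. ]
 [-0.6 -1.7]
 [ 0.5 -0.9]
 [-1.   1.4]
 [-1.1  1.9]
 [-1.6  2.3]
 [-0.4  0.8]]
hinge [0.60507719 0.02541128 0.087     ]
0.03992291995939834 [0.4789 0.0514 0.1182]
0.3 [0.491  0.0489 0.1503]
0.6 [0.5144 0.0441 0.1819]
0.9 [0.5459 0.0376 0.205 ]
1.2 [0.5827 0.03   0.2176]
1.5 [0.6215 0.022  0.2185]
1.7 [0.6467 0.0168 0.2126]
1.8 [0.6588 0.0144 0.2077]
```

Emit:
send_rows:
  moves: [0,0,0,3.4,-0.7,-1.5,0.2,0,0,0,3.4,-0.65,-1.5,0.2,0,0,0,0,0,-4,0.2,0,0,0,0,0,-4,0.0,0,0,0,0,0,-4,-0.2,0,0,0,0,0,-2.5,-0.3,0,0,0,0,0,-1,-0.3,0,0,0,0,0,0,-0.3,0,0,0,0,0,0,-0.3]

```text
time_s: 2.6
position: [0.4799, 0.0534, 0.1034]
tcp_rot: [[-0.981, 0.196, 0.001], [0.196, 0.981, -0.0], [-0.001, 0.0, -1.0]]
force: [-0.1, 0.5, -0.1]
opening: 0.356
```

Run:
```python
from h import *
cap('scene','scene2');cap('top','top2'); s=read_state(); print(s['position'],s['tcp_rot'],s['opening'],s['force'],s['joint_positions'])
crop('scene2',180,110,320,250,5,'c5')
crop('top2',195,150,325,240,6,'c6')
```

```text
[0.48047435 0.05307834 0.10399223] [[-9.80425536e-01  1.96863146e-01  3.26664830e-03]
 [ 1.96863110e-01  9.80430927e-01 -3.35780912e-04]
 [-3.26882591e-03  3.13874363e-04 -9.99994608e-01]] 0.3499829159700266 [ 0.77715367 -0.43398083  0.34135239] [-6.97339393e+00  3.06066130e+01  1.08512056e+02  5.56268031e-03
  4.06932142e+01 -8.56239917e+01]
```

View pics/c5.png

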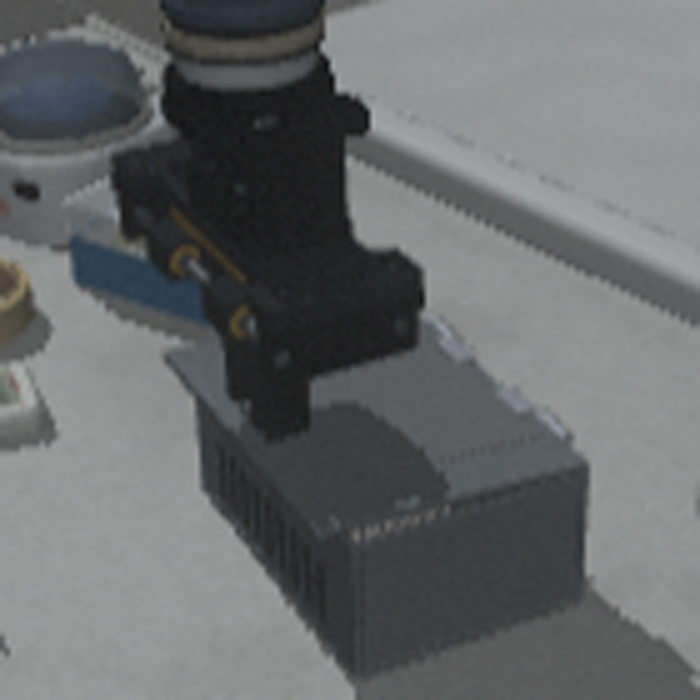

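View pics/c6.png

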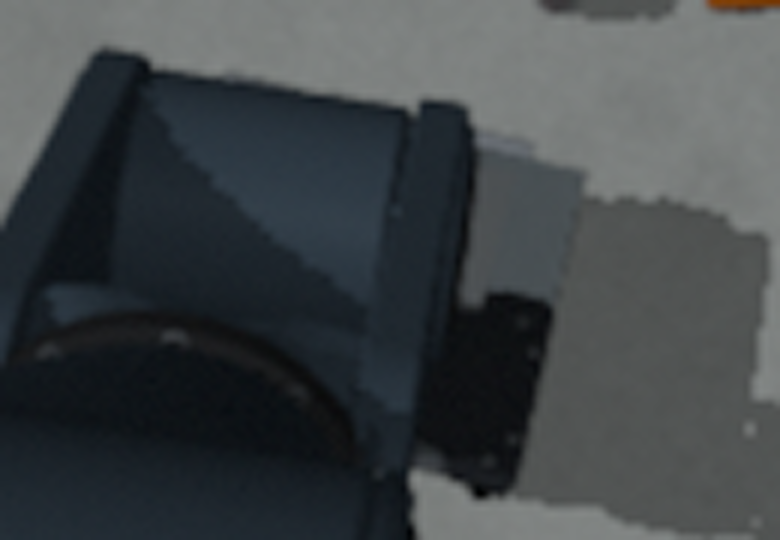

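Emit:
send_rows:
  moves: [0,0,0,0,0,0,-1,0,0,0,0,0,0,-1,0,0,0,0,0,0,-1,0,0,0,0,0,0,-1,0,0,0,0,0,0,-1]

```text
time_s: 3.2
position: [0.4795, 0.0521, 0.1028]
tcp_rot: [[-0.98, 0.197, 0.0], [0.197, 0.98, -0.001], [-0.001, -0.001, -1.0]]
force: [-1.5, -5.1, 1.3]
opening: 0.16
```

Run:
```python
from fit import *
q=[.5385,.0391,-.2028]
ths=np.linspace(.05,1.73,19)
P=np.array([boxw(q,flap(x,.13,0,.026)) for x in ths])
print((np.diff(P,axis=0)*100).round(2).tolist()); print(P[-1]-P[0])
```

```text
[[0.35, -0.07, 1.18], [0.46, -0.09, 1.15], [0.56, -0.12, 1.1], [0.66, -0.14, 1.04], [0.75, -0.15, 0.97], [0.84, -0.17, 0.9], [0.91, -0.19, 0.81], [0.98, -0.2, 0.72], [1.05, -0.21, 0.63], [1.1, -0.23, 0.52], [1.14, -0.23, 0.42], [1.17, -0.24, 0.31], [1.2, -0.25, 0.19], [1.21, -0.25, 0.08], [1.21, -0.25, -0.04], [1.2, -0.25, -0.15], [1.18, -0.24, -0.27], [1.15, -0.24, -0.38]]
[ 0.17123579 -0.03521066  0.09176937]
```

Emit:
send_rows:
  moves: [0,0,0,0.35,-0.07,1.18,-1,0,0,0,0.46,-0.09,1.15,-1,0,0,0,0.56,-0.12,1.1,-1,0,0,0,0.66,-0.14,1.04,-1,0,0,0,0.75,-0.15,0.97,-1,0,0,0,0.84,-0.17,0.9,-1]

```text
time_s: 3.8
position: [0.512, 0.0454, 0.165]
tcp_rot: [[-0.98, 0.197, -0.009], [0.197, 0.98, 0.0], [0.009, -0.002, -1.0]]
force: [-3.1, -3.6, -2.5]
opening: 0.159
```

Low forces; continue.

Emit:
send_rows:
  moves: [0,0,0,0.91,-0.19,0.81,-1,0,0,0,0.98,-0.2,0.72,-1,0,0,0,1.05,-0.21,0.63,-1,0,0,0,1.1,-0.23,0.52,-1,0,0,0,1.14,-0.23,0.42,-1,0,0,0,1.17,-0.24,0.31,-1]

```text
time_s: 4.4
position: [0.5758, 0.0324, 0.2]
tcp_rot: [[-0.98, 0.197, -0.008], [0.197, 0.98, 0.0], [0.008, -0.002, -1.0]]
force: [-3.9, -3.1, 4.2]
opening: 0.155
```

Emit:
send_rows:
  moves: [0,0,0,1.2,-0.25,0.19,-1,0,0,0,1.21,-0.25,0.08,-1,0,0,0,1.21,-0.25,-0.04,-1,0,0,0,1.2,-0.25,-0.15,-1,0,0,0,1.18,-0.24,-0.27,-1,0,0,0,1.15,-0.24,-0.38,-1,0,0,0,0,0,0,-1]

```text
time_s: 5.1
position: [0.6527, 0.0167, 0.1939]
tcp_rot: [[-0.98, 0.198, 0.003], [0.198, 0.98, -0.001], [-0.003, -0.0, -1.0]]
force: [-0.0, -3.7, 3.8]
opening: 0.156
```

Run:
```python
from h import *
cap('scene','scene3'); s=read_state(); print(s['position'],s['opening'],s['force'])
crop('scene3',180,110,320,250,5,'c7')
```

```text
[0.65224811 0.01685457 0.19410774] 0.15659968697346888 [ 0.03738616 -3.98376215  2.4194363 ]
```

View pics/c7.png

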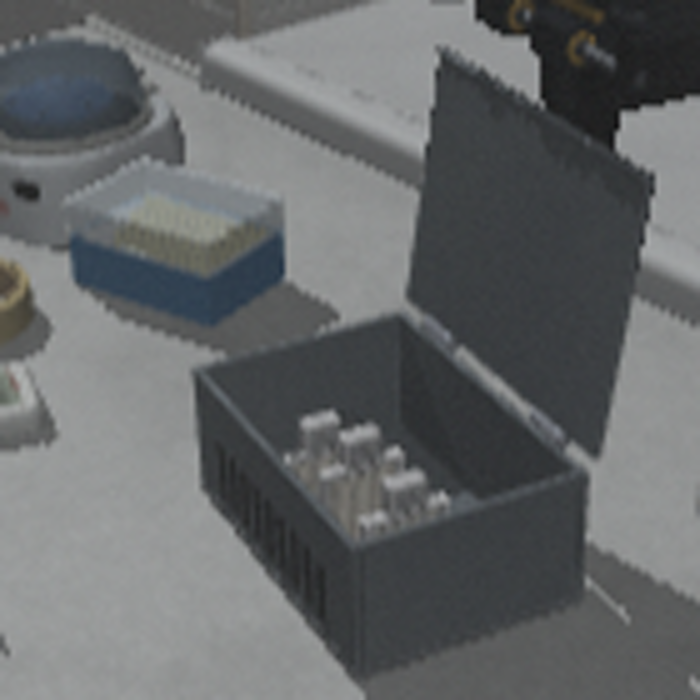

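Emit:
send_rows:
  moves: [0,0,0,0,0,0,0,0,0,0,0,0,0,0,0,0,0,0,0,0,0,0,0,0,0,0.8,0,0,0,0.2,0,2,0,0,0,0,0.2,0,4,0,0,0,0,0,0,4,0,0,0,0,-4,0.8,3,0,0,0,0,-4.5,0.9,0,0,0,0,0,-4.5,0.9,0,0,0,0,0,-4.5,0.9,0,0,0,0,0,-4.5,0.9,0,0,0,0,0,-2,0.4,0,0,0,0,0,0,0,0,0]

```text
invalid input
```

Run:
```python
from h import *
for n in ('scene','top','wrist'): cap(n,n+'4')
s=read_state(); print(s['position'],s['opening'],s['force'])
crop('scene4',180,110,320,250,5,'c8');crop('top4',195,150,325,240,6,'c9')
```

```text
[0.65145954 0.01703391 0.19442364] 0.15704006323617856 [ 0.66034024 -6.10847404  1.44043011]
```

View pics/scene4.png

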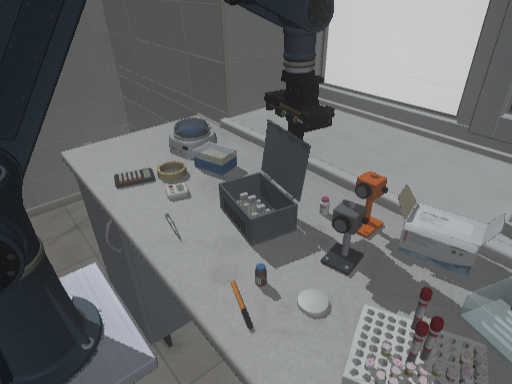

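View pics/c9.png

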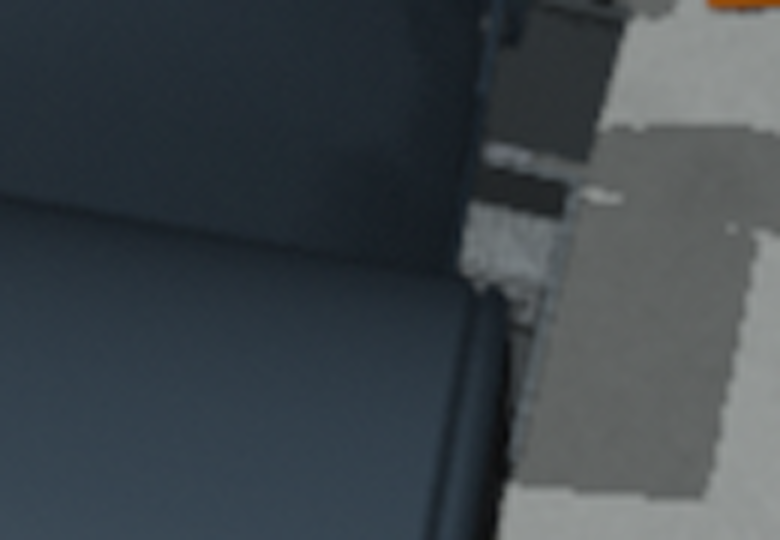

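View pics/wrist4.png

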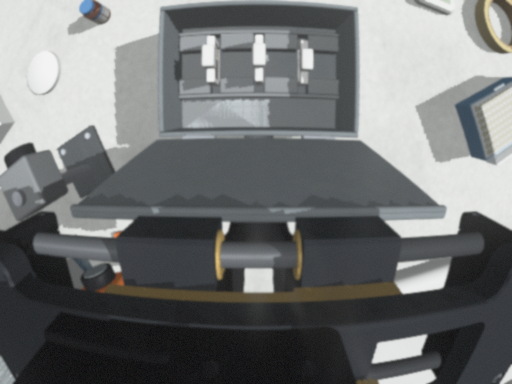

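Run:
```python
from h import *
crop('wrist4',160,0,360,140,4,'c10')
crop('scene4',215,170,300,240,8,'c8')
crop('wrist4',0,110,130,230,6,'c11')
```

```text
(no output)
```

View pics/c10.png

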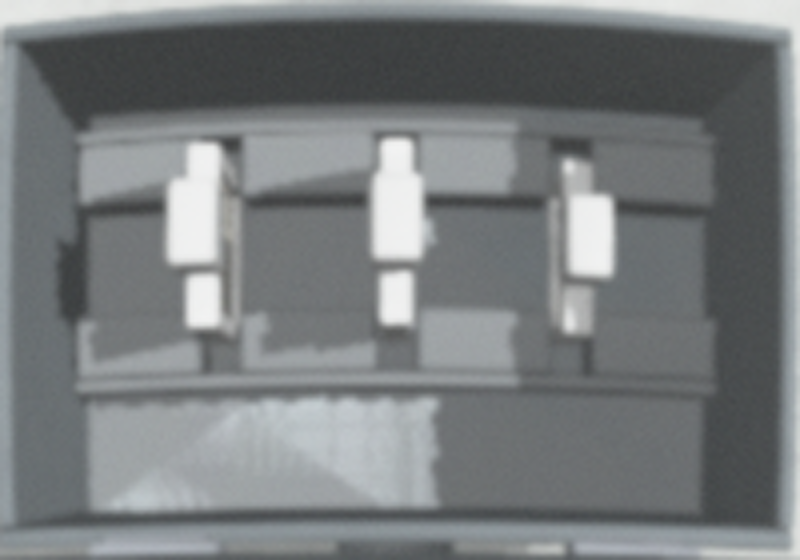

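View pics/c8.png

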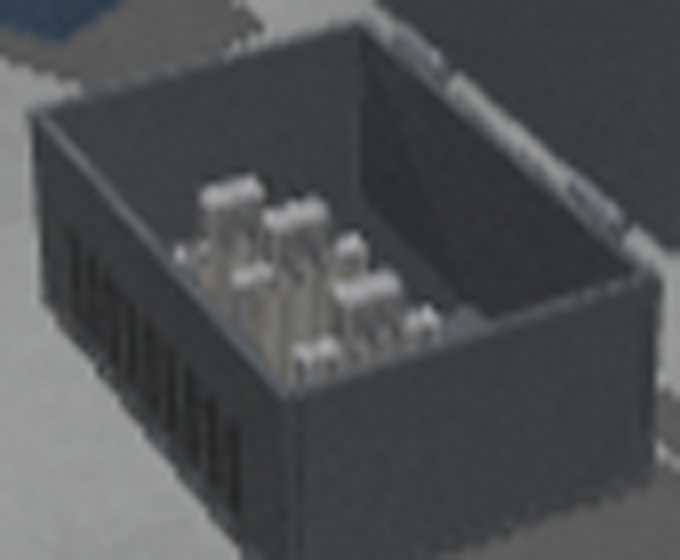

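View pics/c11.png

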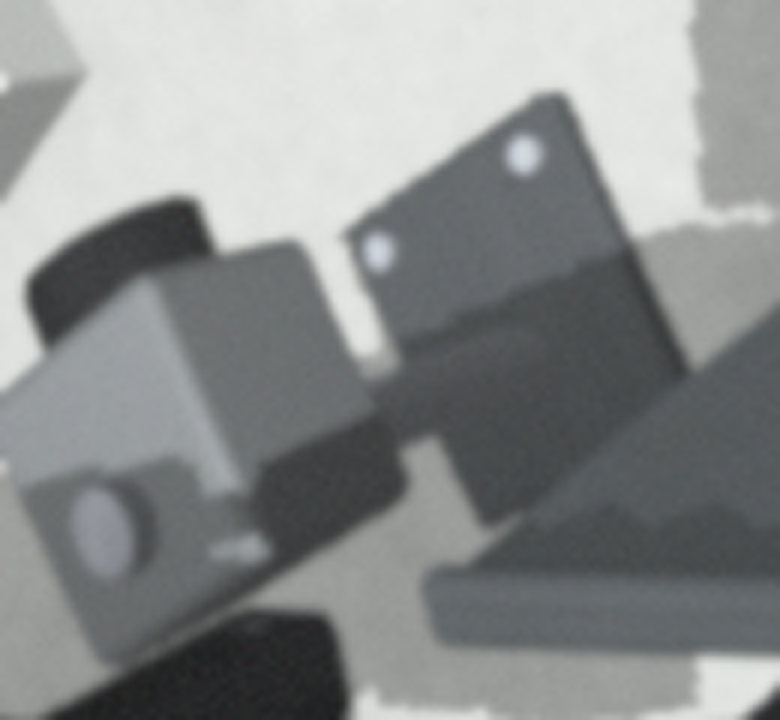

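Run:
```python
from fit import *
s=load('scene4');w=load('wrist4')
W=[(193,222),(396,217),(591,237)]; S=[(367,282),(297,207),(232,187)]
for a,b in zip(W,S):
    print(tri(ray(w,*U(160,0,4,*a),True),ray(s,*U(215,170,8,*b))))
q=[.5385,.0391,-.2028]
for y in(-.048,0,.048):
  for z in (.06,.078): p=boxw(q,(-.012,y,z)); print(y,z,p.round(4),(proj(w,p,True)-[160,0])*4,(proj(s,p)-[215,170])*8)
for nm,P in (('FL',(-.065,.095,.084)),('FR',(-.065,-.095,.084)),('BR',(.065,-.095,.084)),('BL',(.065,.095,.084))):
  p=boxw(q,P);print(nm,(proj(w,p,True)-[160,0])*4,(proj(s,p)-[215,170])*8)
```

```text
(array([ 0.5192902 , -0.00510992,  0.07604057]), [np.float64(0.04494648411118836), np.float64(0.044946484111049456)])
(array([0.5289327 , 0.04131805, 0.07701915]), [np.float64(0.09443397945698181), np.float64(0.09443397945717344)])
(array([0.53863314, 0.08887413, 0.05800083]), [np.float64(0.08684788905386785), np.float64(0.08684788905393416)])
-0.048 0.06 [ 0.5171 -0.0055  0.06  ] [199.05962103 224.34421678] [359.56429839 324.49943076]
-0.048 0.078 [ 0.5171 -0.0055  0.078 ] [186.83554818 210.46183592] [358.87904849 276.41135787]
0 0.06 [0.5267 0.0415 0.06  ] [393.26279639 220.62196683] [288.82136082 249.98979716]
0 0.078 [0.5267 0.0415 0.078 ] [393.26311228 206.06222311] [287.42255562 203.03365113]
0.048 0.06 [0.5364 0.0885 0.06  ] [587.4776166  226.13575518] [223.43535864 181.12232809]
0.048 0.078 [0.5364 0.0885 0.078 ] [599.70641904 212.35798119] [221.43152681 135.26835557]
FL [792.76202938  18.56517228] [18.08626864 97.33166882]
FR [-4.0576419  14.91924115] [273.89555672 390.03591609]
BR [ -9.37201356 540.27713941] [655.57110098 266.04432029]
BL [792.81105939 544.02994649] [357.84388272   5.11072102]
```

Run:
```python
from fit import *
s=load('scene0');w=load('wrist4');t=load('top0')
R=lambda c,o,k,p: ray(c,*U(*o,k,*p),c is w)
pts={'screwL(+y)':((523,155),(135,465),(175,484)),'screwR':((378,252),(233,510),(258,468)),'cornFL':((557,92),(105,480),(160,507)),'cornFR':((343,237),(235,549),(285,488))}
D={}
for n,(a,b,c) in pts.items():
    p,e=tri(R(w,(0,110),6,a),R(s,(300,165),5,b),R(t,(300,100),5,c)); print(n,p.round(4),np.round(e,1)); D[n]=p
    print('   ws',tri(R(w,(0,110),6,a),R(s,(300,165),5,b))[0].round(4),'wt',tri(R(w,(0,110),6,a),R(t,(300,100),5,c))[0].round(4))
for a,b in (('screwL(+y)','screwR'),('cornFL','cornFR')):
    d=D[a]-D[b];print('yaw',np.degrees(np.arctan2(-d[0],d[1])),np.linalg.norm(d))
o=atz(w,*U(0,110,6,557,92),.01,True),atz(w,*U(0,110,6,688,375),.01,True),atz(w,*U(0,110,6,343,237),.01,True)
print(o); d=o[1]-o[0];print('yaw side',np.degrees(np.arctan2(d[1],d[0])))
d=o[0]-o[2];print('yaw front',np.degrees(np.arctan2(-d[0],d[1])))
print('lens scene z.12',atz(s,*U(300,165,5,203,297),.12))
print('lens rim top view z .139', atz(t,*U(300,100,5,260,430),.139))
```

```text
screwL(+y) [ 0.5574 -0.1918  0.0105] [0.7 0.3 0.6]
   ws [ 0.5573 -0.1921  0.0106] wt [ 0.5574 -0.1912  0.012 ]
screwR [ 0.5679 -0.2385  0.0107] [0.8 0.5 0.9]
   ws [ 0.5676 -0.2391  0.0108] wt [ 0.5677 -0.2371  0.0135]
cornFL [ 0.5459 -0.1845  0.0027] [0.3 0.2 0.5]
   ws [ 0.546  -0.1846  0.0028] wt [ 0.5458 -0.1843  0.0029]
cornFR [ 0.5587 -0.2526  0.0041] [3.  3.8 1.5]
   ws [ 0.5589 -0.2516  0.0038] wt [ 0.5603 -0.2553  0.0019]
yaw 12.679096152777586 0.047873317598944184
yaw 10.653245250747268 0.06937747522996433
(array([ 0.54682345, -0.18029801,  0.01      ]), array([ 0.61393686, -0.16512486,  0.01      ]), array([ 0.56170325, -0.24943556,  0.01      ]))
yaw side 12.739386781927339
yaw front 12.145939796184528
lens scene z.12 [ 0.55640264 -0.2163809   0.12      ]
lens rim top view z .139 [ 0.55679764 -0.20944734  0.139     ]
```

Emit:
send_rows:
  moves: [0,0,0,0,0,0,-0.1,0,0,0,0,0,0,-0.1,0,0,0,0,0,0,-0.1,0,0,0,0.2,0,2.5,-0.1,0,0,0,0.1,0,4,-0.1,0,0,0,0,0,4,-0.1,0,0,0,-3.8,2.4,0,-0.1,0,0,0,-3.8,2.4,0,-0.1,0,0,0,-3.8,2.4,0,-0.1,0,0,0,0,0,-4,-0.1,0,0,0,0,0,-4,-0.1,0,0,0,0,0,-4,-0.1,0,0,0,0,0,-4,-0.1,0,0,0,0,0,0,-0.1,0,0,0,0,0,0,-0.1]

```text
time_s: 6.8
position: [0.5392, 0.0901, 0.1393]
tcp_rot: [[-0.98, 0.197, -0.002], [0.197, 0.98, 0.001], [0.002, 0.0, -1.0]]
force: [-0.0, -0.2, -0.3]
opening: 0.455
```

Run:
```python
from h import *
cap('scene','scene5');s=read_state(); print(s['time_s'],s['position'],s['tcp_rot'],s['opening'],s['force'])
crop('scene5',180,110,320,250,5,'c12')
```

```text
6.85 [0.54053746 0.08999948 0.14062255] [[-9.80381132e-01  1.97101420e-01  1.96636582e-03]
 [ 1.97102361e-01  9.80382870e-01  2.94804430e-04]
 [-1.86968499e-03  6.76596046e-04 -9.99998023e-01]] 0.4521938915560329 [ 0.57181003 -0.51436695  0.61622409]
```

View pics/c12.png

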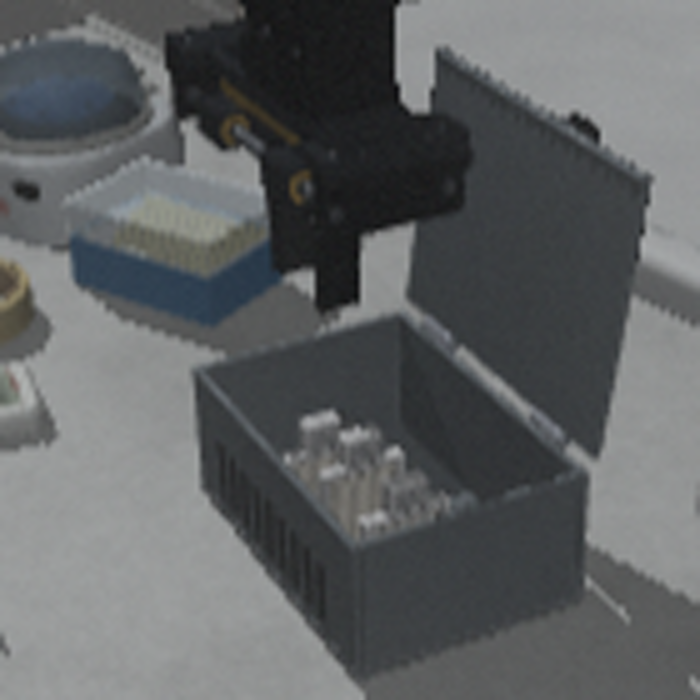

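Emit:
send_rows:
  moves: [0,0,0,-0.1,-0.1,-3,-0.1,0,0,0,0,0,-3,-0.1,0,0,0,0,0,-2,-0.1,0,0,0,0,0,-1.7,-0.1,0,0,0,0,0,0,-0.1,0,0,0,0,0,0,-0.1]

```text
time_s: 7.45
position: [0.5403, 0.0887, 0.0442]
tcp_rot: [[-0.98, 0.197, 0.004], [0.197, 0.98, -0.0], [-0.004, 0.001, -1.0]]
force: [-0.2, 0.3, -0.1]
opening: 0.447
```

Run:
```python
from h import *
cap('scene','scene6');s=read_state(); print(s['time_s'],s['position'],s['opening'],s['force'])
crop('scene6',215,140,300,240,6,'c13')
```

```text
7.5 [0.54036014 0.08873618 0.04440973] 0.4523619328686004 [-0.79888481  0.22475784  0.36127079]
```

View pics/c13.png

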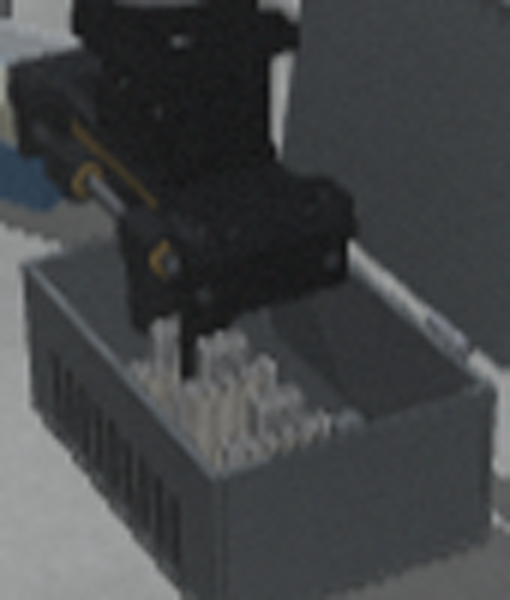

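Emit:
send_rows:
  moves: [0,0,0,0,0,-0.1,-0.4,0,0,0,0,0,0,-0.8,0,0,0,0,0,0,-1,0,0,0,0,0,0,-1,0,0,0,0,0,0,-1,0,0,0,0,0,0,-1]

```text
time_s: 8.1
position: [0.5386, 0.0887, 0.0416]
tcp_rot: [[-0.98, 0.197, 0.0], [0.197, 0.98, -0.0], [-0.0, -0.0, -1.0]]
force: [-0.1, 0.5, 3.0]
opening: 0.139
```

Emit:
send_rows:
  moves: [0,0,0,0,0,1,-1,0,0,0,0,0,1.5,-1,0,0,0,0,0,2,-1,0,0,0,0,0,3,-1,0,0,0,0,0,3,-1,0,0,0,0,0,1,-1,0,0,0,0,0,0,-1]

```text
time_s: 8.8
position: [0.5396, 0.0887, 0.158]
tcp_rot: [[-0.98, 0.197, 0.004], [0.197, 0.98, -0.0], [-0.004, 0.001, -1.0]]
force: [0.4, -0.3, -0.6]
opening: 0.135
```

Run:
```python
from h import *
cap('scene','scene7');s=read_state(); print(s['time_s'],s['position'],s['opening'],s['force'],s['joint_positions'])
crop('scene7',180,110,320,250,5,'c14')
```

```text
8.85 [0.53848413 0.08870272 0.15653848] 0.1340958958192473 [-0.15714964  0.41981361 -0.13115859] [-2.38139774e+00  2.92804900e+01  9.73035952e+01  1.89134419e-04
  5.33734363e+01 -8.10068327e+01]
```

View pics/c14.png

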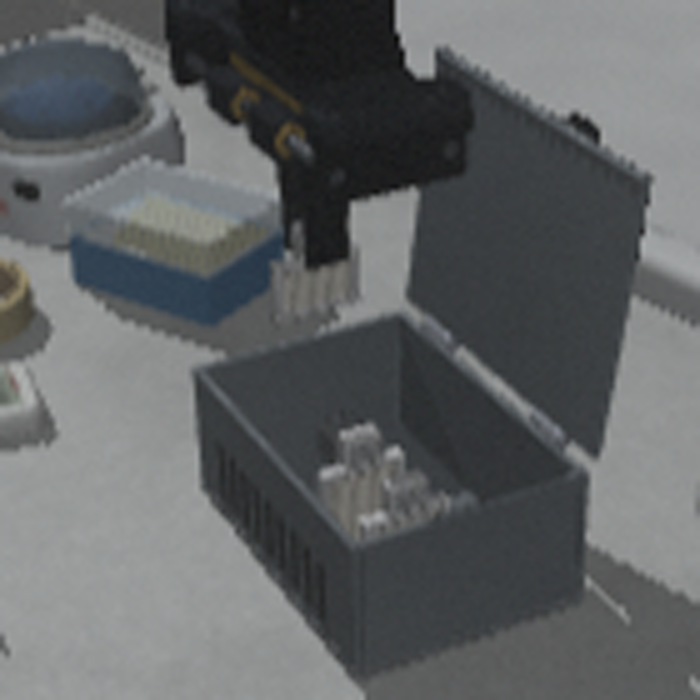

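Emit:
send_rows:
  moves: [0,0,-6.4,-2,-1,0,-1,0,0,-7.5,-2,-3,0,-1,0,0,-7.5,-2,-4,0,-1,0,0,-7.5,-2,-4,0,-1,0,0,-7.5,0,-4,0,-1,0,0,-7.5,0,-4,0,-1,0,0,-7.5,0,-4,0,-1,0,0,-7.5,0,-3.5,0,-1,0,0,-7.5,0,-2.3,0,-1,0,0,0,0,0,0,-1,0,0,0,0,0,0,-1]

```text
time_s: 9.95
position: [0.4573, -0.2086, 0.1548]
tcp_rot: [[-0.212, 0.977, -0.003], [0.977, 0.212, 0.003], [0.004, -0.003, -1.0]]
force: [0.2, 1.1, -1.0]
opening: 0.13
```

Run:
```python
from h import *
for n in ('scene','wrist','top'):cap(n,n+'8')
s=read_state(); print(s['time_s'],s['position'],s['tcp_rot'],s['opening'],s['force'],s['joint_positions'])
crop('scene8',280,120,420,290,4,'c15')
```

```text
10.1 [ 0.45777704 -0.20756785  0.15558787] [[-0.21388866  0.97685582 -0.00208599]
 [ 0.97685546  0.21389252  0.00184419]
 [ 0.00224769 -0.00164326 -0.99999612]] 0.13753702242788504 [ 0.16541788  0.99525292 -0.45566194] [-3.71563444e+01  2.66409003e+01  1.03243114e+02  1.56354108e-02
  5.02750625e+01 -4.95168271e+01]
```

View pics/scene8.png

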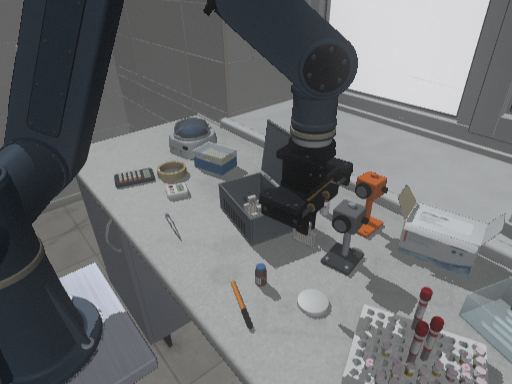

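View pics/wrist8.png

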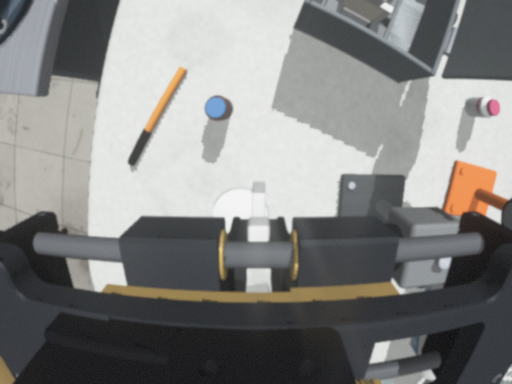

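View pics/top8.png

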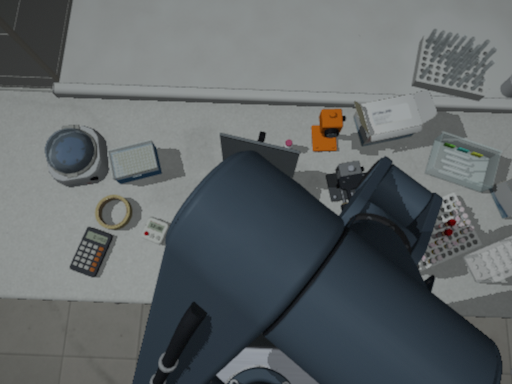

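Run:
```python
from h import *
crop('wrist8',325,160,465,300,5,'c16')
```

```text
(no output)
```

View pics/c16.png

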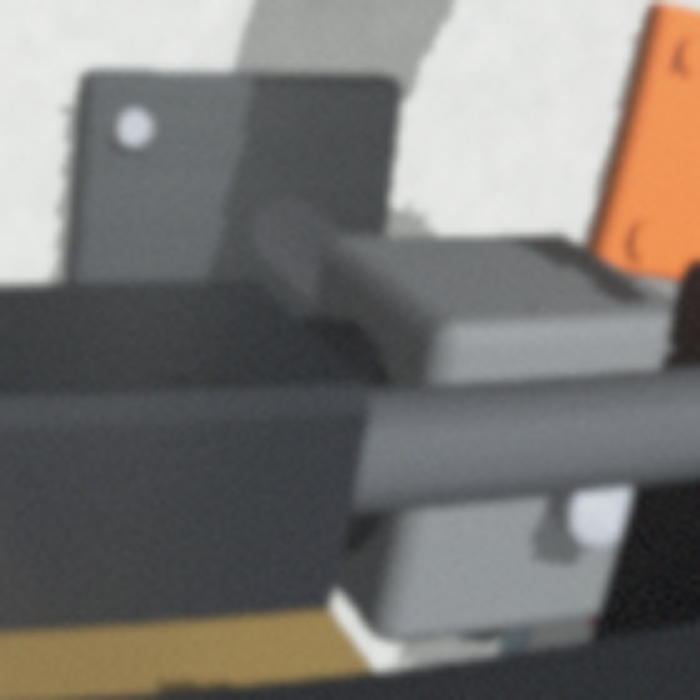

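View pics/c15.png

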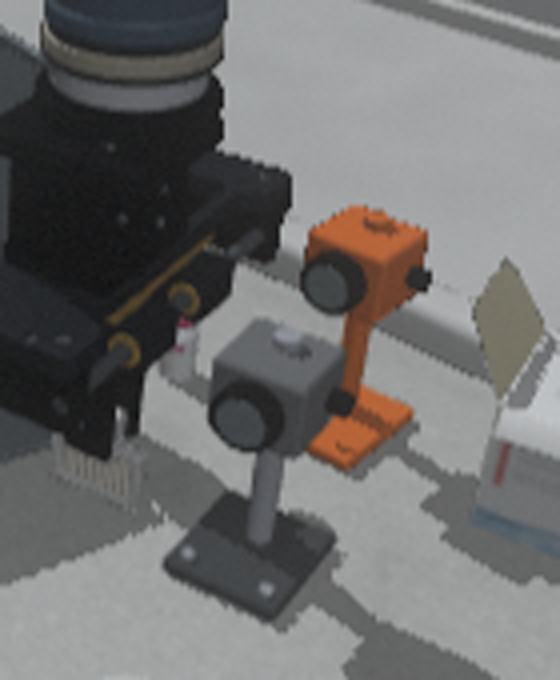

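Run:
```python
from fit import *
w=load('wrist8')
g=lambda p,z: atz(w,*U(325,160,5,*p),z,True)
a,b,sc=g((80,72),.01),g((396,78),.01),g((134,128),.01)
print(a,b,sc,np.linalg.norm(a-b)); d=b-a; print(np.degrees(np.arctan2(d[1],d[0])))
h=[g(p,.143) for p in((436,318),(672,308),(382,635),(595,612))]
for i in h: print(i.round(4))
d=h[1]-h[0]; print(np.linalg.norm(d),np.degrees(np.arctan2(d[1],d[0]))); d=h[0]-h[2];print(np.linalg.norm(d),np.degrees(np.arctan2(-d[0],d[1])))
d=h[3]-h[2];print(np.degrees(np.arctan2(d[1],d[0])))
```

```text
[ 0.54292976 -0.18247411  0.01      ] [ 0.61889342 -0.16616075  0.01      ] [ 0.55858784 -0.19173561  0.01      ] 0.07769558109304046
12.120303776353515
[ 0.5612 -0.1858  0.143 ]
[ 0.6037 -0.1769  0.143 ]
[ 0.5739 -0.2358  0.143 ]
[ 0.6142 -0.228   0.143 ]
0.04338581673018254 11.961067871912979
0.05155383947688923 14.258945217409682
11.01325905553011
```

Emit:
send_rows:
  moves: [0,0,0,0.6,-0.8,-0.5,-1,0,0,0,0.8,-0.8,-0.5,-1,0,0,0,0.8,-0.4,-0.5,-1,0,0,0,0.6,-0.3,-0.5,-1,0,0,0,0,0,0,-1,0,0,0,0,0,0,-1,0,0,0,0,0,0,-1]

```text
time_s: 10.8
position: [0.4862, -0.232, 0.1363]
tcp_rot: [[-0.212, 0.977, -0.001], [0.977, 0.212, 0.0], [0.001, -0.0, -1.0]]
force: [-1.0, -0.1, 0.2]
opening: 0.133
```

Run:
```python
from h import *
ps=[]
for i in range(3):
    for n in ('scene','wrist'):
        cap(n,n+'9'); s=read_state(); ps.append(s['position'])
print(s['time_s'],np.array(ps).round(4),np.mean(ps,0),s['tcp_rot'],s['opening'],s['force'])
crop('scene9',290,170,390,280,6,'c17');crop('wrist9',200,150,440,300,3,'c18')
```

```text
11.1 [[ 0.4862 -0.232   0.1364]
 [ 0.4863 -0.2321  0.1365]
 [ 0.4864 -0.2322  0.1366]
 [ 0.4864 -0.2322  0.1366]
 [ 0.4865 -0.2322  0.1366]
 [ 0.4865 -0.2323  0.1366]] [ 0.48638251 -0.23217626  0.13654695] [[-2.11681424e-01  9.77338697e-01  2.13053766e-04]
 [ 9.77338701e-01  2.11681458e-01 -1.51286613e-04]
 [-1.92957793e-04  1.76201125e-04 -9.99999966e-01]] 0.1373910250218949 [-0.18241158  0.70423817  0.05341705]
```

View pics/c17.png

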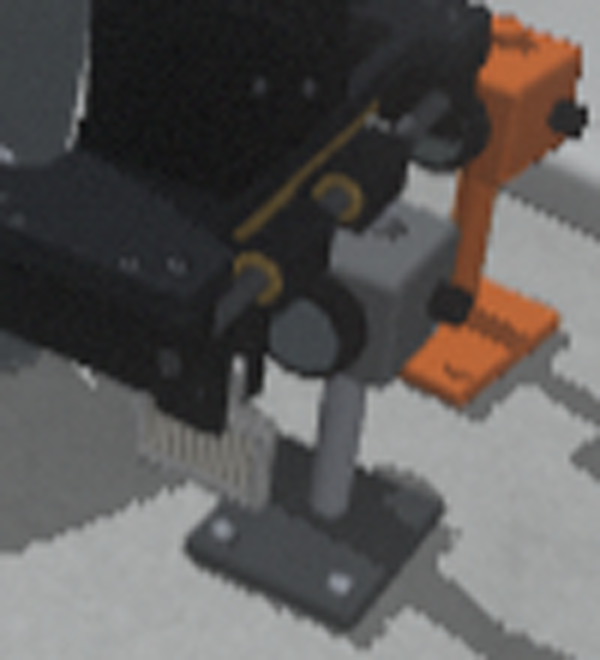

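View pics/c18.png

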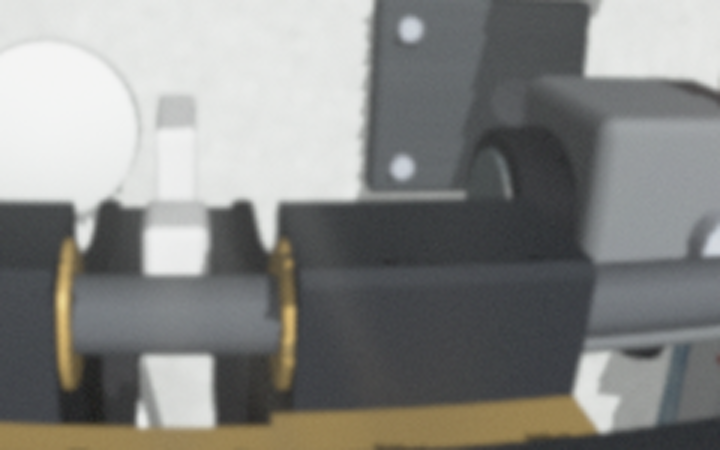

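Run:
```python
from fit import *
w=load('wrist9'); s=load('scene9')
g=lambda p,z: atz(w,*U(200,150,3,*p),z,True)
e=np.array([np.cos(np.radians(12.2)),np.sin(np.radians(12.2)),0]);n=np.array([-e[1],e[0],0])
f=lambda p:(round(float(e@p),4),round(float(n@p),4))
a,b=g((410,29),.01),g((402,167),.01); d=a-b; print('screws',a,b,np.linalg.norm(d),np.degrees(np.arctan2(-d[0],d[1])),f((a+b)/2))
cr=g((370,189),.01); print('corner FR',cr,f(cr)); 
ce=g((176.5,126),.1365); print('cass end',ce,f(ce))
tc=np.mean([[0.4864,-.2322,.1366]],0); print('tcp',f(tc),'lens rim mid z.12 left',f(g((478,160),.12)))
# tab end top edge (176?,225) z=.1365+.018
tb=g((176,226),.1545); print('tab end top',tb,f(tb))
# scene: lens centre, frame corners
print('lens scene',f(atz(s,*U(290,170,6,305,333),.12)))
for p,z in (((140,420),.1365),((148,462),.1045),((262,508),.1045),((270,430),.1365)): q=atz(s,*U(290,170,6,*p),z); print(q.round(4),f(q))
pr=lambda c,P,fi: None
C=tc-[0,0,.0156]
for dy in(-.024,.024):
  for dx in (-.004,.004):
    for dz in (-.016,.016): 
      P=C+n*dy+e*dx+[0,0,dz]; print(dy,dx,dz,((proj(s,P)-[290,170])*6).round(0),((proj(w,P,True)-[200,150])*3).round(0))
```

```text
screws [ 0.55823917 -0.19141352  0.01      ] [ 0.56865447 -0.23854756  0.01      ] 0.048271066514908284 12.460526612379496 (0.5053, -0.3292)
corner FR [ 0.55961749 -0.2486264   0.01      ] (0.4944, -0.3613)
cass end [ 0.48169536 -0.20770511  0.1365    ] (0.4269, -0.3048)
tcp (0.4263, -0.3297) lens rim mid z.12 left (0.4927, -0.3169)
tab end top [ 0.48436426 -0.2205201   0.1545    ] (0.4268, -0.3179)
lens scene (0.4951, -0.3311)
[ 0.4617 -0.2271  0.1365] (0.4033, -0.3196)
[ 0.4781 -0.2184  0.1045] (0.4211, -0.3145)
[ 0.489  -0.2569  0.1045] (0.4237, -0.3545)
[ 0.4886 -0.2565  0.1365] (0.4233, -0.3539)
-0.024 -0.004 -0.016 [256. 506.] [156. 289.]
-0.024 -0.004 0.016 [266. 428.] [153. 355.]
-0.024 0.004 -0.016 [268. 492.] [189. 289.]
-0.024 0.004 0.016 [278. 414.] [192. 355.]
0.024 -0.004 -0.016 [124. 446.] [155.  92.]
0.024 -0.004 0.016 [131. 369.] [151. 130.]
0.024 0.004 -0.016 [137. 433.] [191.  92.]
0.024 0.004 0.016 [144. 357.] [194. 131.]
```

Run:
```python
from h import *
crop('scene9',305,220,345,260,16,'c19')
```

```text
(no output)
```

View pics/c19.png

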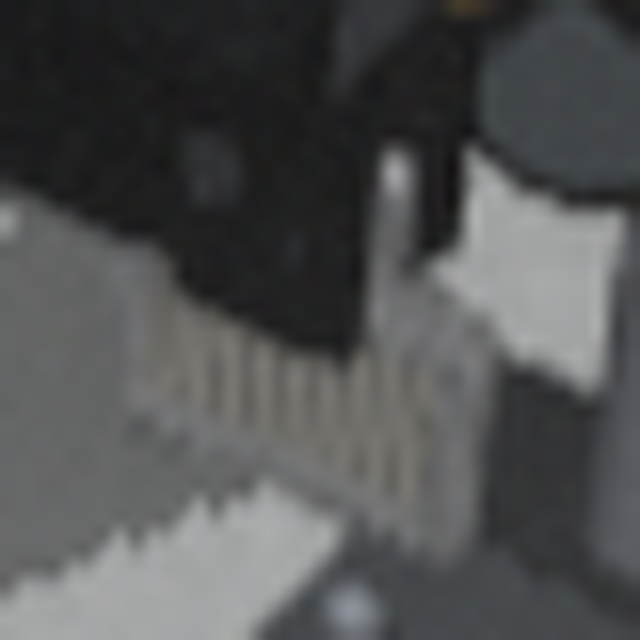

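Run:
```python
from h import *
s=load('scene9')
k=16;x0,y0=300,215
im=cv2.imread('pics/scene9.png')[y0:y0+37,x0:x0+50]
im=cv2.convertScaleAbs(im,alpha=2.2,beta=-60)
im=cv2.resize(im,None,fx=k,fy=k,interpolation=cv2.INTER_NEAREST)
a=np.radians(12.25);e=np.array([np.cos(a),np.sin(a),0]);n=np.array([-e[1],e[0],0])
C=.4268*e-.3289*n+[0,0,.1209]
def q(dy,dx,dz): 
    u=proj(s,C+n*dy+e*dx+[0,0,dz]); return tuple(int(v) for v in (u-[x0,y0]+.5)*k)
for A,B in [((-1,-1,-1),(1,-1,-1)),((-1,-1,1),(1,-1,1)),((-1,-1,-1),(-1,-1,1)),((1,-1,-1),(1,-1,1)),((-1,-1,-1),(-1,1,-1)),((-1,-1,1),(-1,1,1)),((-1,1,-1),(-1,1,1))]:
    f=np.array([.024,.004,.016]); cv2.line(im,q(*(f*A)),q(*(f*B)),(0,255,0),1)
cv2.imwrite('pics/c20.png',im)
```

```text
(no output)
```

View pics/c20.png

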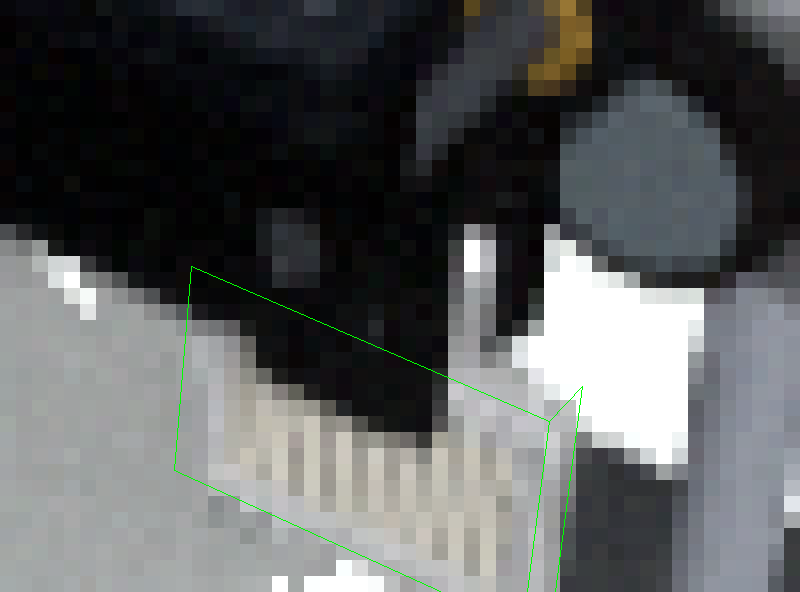

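Emit:
send_rows:
  moves: [0,0,0,-0.1,0,-0.1,-1,0,0,0,0,0,0,-1,0,0,0,0,0,0,-1,0,0,0,0,0,0,-1]

```text
time_s: 11.5
position: [0.4856, -0.2323, 0.1353]
tcp_rot: [[-0.212, 0.977, 0.0], [0.977, 0.212, 0.0], [0.0, 0.0, -1.0]]
force: [0.2, 0.4, 0.3]
opening: 0.14
```

Run:
```python
from h import *
for n in ('wrist','scene'): cap(n,n+'10')
s=read_state();print(s['time_s'],s['position'],s['opening'],s['force'],s['qvel'])
crop('scene10',200,110,400,290,4,'c21')
```

```text
11.6 [ 0.48558773 -0.23234895  0.13534219] 0.13674347017731014 [-0.02287143  0.07640735 -0.95314885] [ 0.05699032 -0.09215976  0.01844148 -0.0622451  -0.0574352  -0.02400604]
```

View pics/c21.png

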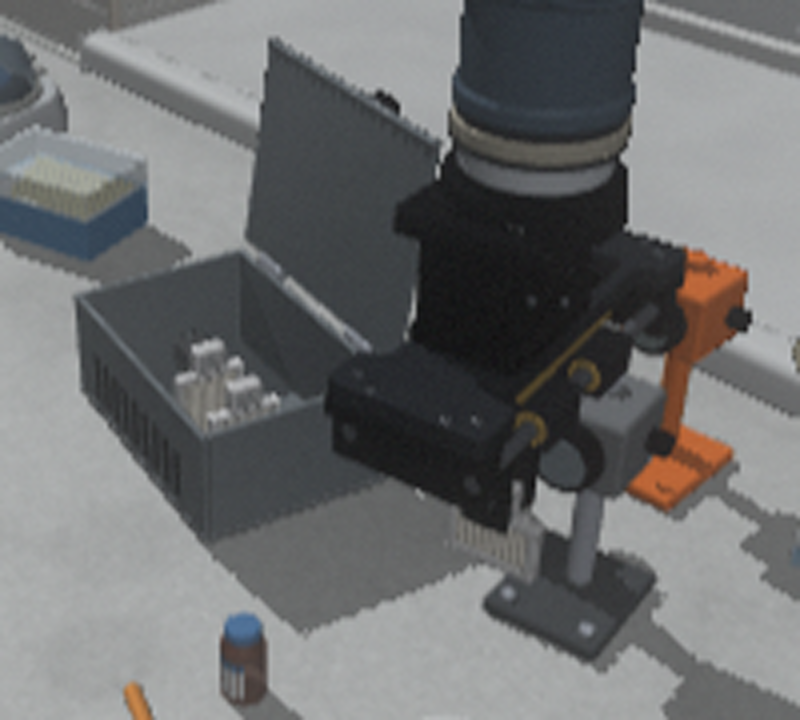

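View pics/wrist10.png

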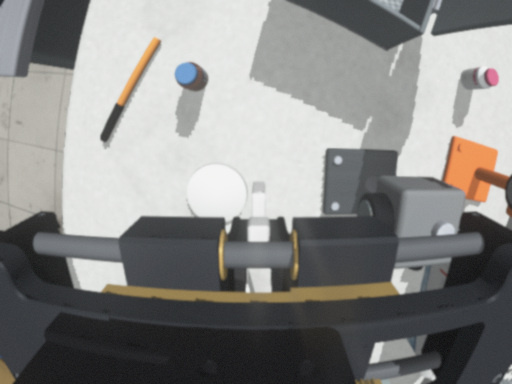

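```bash
python3 -c "
from rig import hand_in; print(hand_in())"
```

```text
the job is handed in; nothing more can be done
None
```

The job is handed in at 11.6 s. The gripper is holding the short cassette upright in front of the grey inspection camera. I raised the flap by its knob until it leaned back. Then I drew the short cassette straight up by its tab from the slot at y = +48 mm. It was the low one: its tab top measured 58 mm high, the other two 76 and 77 mm.

**Pose from the last checks:**
- **Centring:** the cassette's middle is within about 1 mm of the lens axis sideways, and about 120 mm above the bench.
- **Distance:** my estimate is about 70 mm from the lens. The separate lens estimates spread by about ±2.5 mm.
- **Squareness:** the gripper is within about 0.3° of the camera's measured heading, and the tool points straight down.
- **Grip and contact:** the grip opening reads about 12 mm, as expected for the tab. The wrist force is near zero.

**Scene:** the flap still leans back, the two full-height cassettes are seated, and I saw none of the small things on the bench moved.

**Disagreement:** in the scene view the cassette's far end lies 1 to 2 pixels from where I predicted it, which is a few millimetres. I relied on the closer wrist view, which agreed.

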